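Stopper the parts jar and put it back in its block

TASK

The small-parts jar has been left open on the bench. First close it where it stands with its glass stopper, pushed fully home so the collar rests on the rim, so that nothing can fall out; then set the stoppered jar down gently in the empty place of the wooden jar block. Keep the jar upright all the time and do not shift the loupe, the blower or the tin.

Things in the scene. Friction and masses are not known exactly. Their poses are not given: they have to be found in the camera images.
- jar: the open clear-glass jar with a few small watch wheels in it, loose, about 0.15 kg, round about its z axis. Origin: centre of its underside; z up. Body 58 mm across up to 42 mm high, a sloping shoulder, then a straight neck 40 mm across from 50 mm to the rim at 68 mm (the neck can be gripped). The bore is conical: 32 mm across at the rim, 27.5 mm at 20 mm below it
- jar_rim (a point): centre of the jar's mouth, level with the rim, 68 mm above the jar's underside
- stopper: the loose glass stopper, about 0.06 kg, 41 mm high, round; it stands on its small end. Origin: centre of that end; z up to the grip. Conical plug, 25 mm across at the end to 30 mm at 18 mm up; collar 37 mm across from 18 to 22 mm; grip 19 mm across from 22 to 41 mm. Seated, its collar rests on the jar's rim, origin 50 mm above the jar's underside, about 1 mm of play all round
- stopper_grip (a point): point on the stopper's axis in the middle of its grip, 32 mm above the small end
- jar_block: fixed block of light wood, 90 x 280 x 22 mm (x, y, z), with three round places in a row along its y axis, 90 mm apart. Origin: centre of its underside. The place at its +y end holds a closed jar of the same kind with its stopper in (about 103 mm above the bench), the middle one a brown bottle (about 108 mm above the bench, 46 mm across); the one at its -y end is empty
- free_place (a point): centre of the floor of the empty place: a round recess 63 mm across and 10 mm deep, its floor 12 mm above the bench; the seated jar's underside is at this point
- loupe: bystander: black eye loupe, 38 mm across, 33 mm high, loose; origin at the centre of its underside
- blower: bystander: red rubber dust blower standing upright, 53 mm across, 116 mm high, loose; origin at the centre of its underside
- parts_tin: bystander: round aluminium tin with a glazed lid, 47 mm across, 14 mm high, loose; origin at the centre of its underside
Things that resemble listed ones, but are neither listed nor needed, are in the scene too. Leave any red look-alike of the jar alone. What is shaped like the stopper but green is not meant.

How it is judged:
By the outcome, as a careful person would: the job done as asked, in the order asked, and still so for the second after the job is handed in, with the robot touching nothing.
It also fails if it takes over 48 s, if anything falls off the work surface, if the arm or the gripper's body presses on something with over 40 N, if the wrist force passes 120 N, or if a joint passes its speed limit or range.

ROBOT

A 6-joint arm with a two-finger parallel gripper is mounted at the origin on a cart in front of the work surface, level with it; the furniture and walls round the work are solid. World frame = base frame: x ahead of the robot, y to its left, z up, the work surface at z = 0. Lengths are in mm, angles in degrees, forces in N, time in s.
With the tool pointing down it reaches from about 225 to 875 mm from the base axis. Payload 3.4 kg.
Tool frame: the origin (TCP) lies midway between the tips of the shut fingers; the grasp point (between the pads) lies 19 mm behind it; z points along the fingers, y is the line along which they close (so a half turn about z gives the same grasp; the last joint's range is limited). The gripper opens to 85 mm and grips with 20 to 120 N. Pads are 22 mm wide; open, the fingers measure 114 mm over their backs; the gripper's body (76 mm by 85 mm) begins 54 mm behind the grasp point. The pads swing forward as they close: fully open they stand 13 mm farther back than shut.
Start: joints at [58.728, 15.808, 86.224, -0, 77.962, -6.933], TCP at [237, 523.922, 231.328] pointing down, gripper open.
Joint ranges: [-165.64, 165.64], [-43.16, 119.46], [12.63, 154.43], [-67.54, 247.53], [6.08, 155.33], [-154.97, 154.97]. Speed limits (degrees/s): [147.25, 147.25, 180, 180, 180, 180].

INTERFACE

Orientations are given as a 3x3 rotation matrix whose columns are the frame's x, y, z axes.
In Python, from workcell import ctrl gives the robot as it stands.
- The arm moves only by the tool drive_tool, never from a script. Its argument "series" is a list of rows, each an object of numbers: "dx", "dy", "dz": the shift along the tool's x, y, z in units of 0.25 m (1.0 is 0.25 m); "wx", "wy", "wz": the turn, a rotation vector about the tool's x, y, z in units of 90 degrees (1.0 is 90 degrees). A call has exactly 5 rows; each row is the pose to reach, as a shift and turn from the pose commanded when the call began, along the tool's axes at that moment; what a row does not reach only later rows make up. A row lasts 1/12 s, in which the tool goes at most 41.7 mm and 7.16 degrees, less where a joint would pass 70% of its speed; a pose out of reach is approached as far as the arm can. A call with a number of a shift or a turn outside -1 to 1 is refused whole. A call with a gripper value outside its range is refused whole. "hand" is the gripper command: -1 is shut, 1 is fully open, values between are in proportion, set as the call begins (left out, the last holds). The fingers move at their own pace and stop on an object; "force" is the grip in N (left out, the last holds). Time passes only in rows, so rows that repeat a pose let the fingers close, or fill a call up. It gives the time, the measured TCP pose, the force, the opening and the grip force at its end, in the units of the state.
- ctrl.sense(): the state, without advancing time (a new reading comes with each control period).
- ctrl.get_image(name): name is "scene" or "top" or "wrist"; returns (picture, depth): 400x640x3 uint8, red, green, blue; 400x640 float32, mm along the optical axis (not along the pixel's ray), 0 where there is no reading.
- ctrl.calibration(name): a dict with "mtx" (3x3 intrinsics, pixels), "xyz" and "rotation" of the camera in the world. Camera axes: x right, y down, z forward; pixel columns grow to the right and rows downward; lengths in mm; the calibration is good to about 2 mm. A picture is of the moment at which its call begins: read the wrist's pose just before it. calibration takes no time and is no camera call; for the wrist camera it gives the pose at the moment of the call.
- ctrl.close_job(): hands the job in; it is judged then, once.
Trained networks look in the newest picture that a camera, given by its name, has taken for a name from the list of things; names that differ only in an ending like _2 or _b are one class to them, and where a whole thing is asked for, a point or a joint stands for the part that bears it (a point fixed in the world has none). Each returns a list of dicts, best first, with "confidence" (0 to 1); they miss things now and then, are a little off and sometimes report something else, mostly with a low value. They report only what shows in the picture. A call takes as long as a camera call. They do not tell look-alikes from the thing itself.
- ctrl.look_for(camera, query): "pixel" ([column, row] in pixels, amid what is visible of it).
The state is a dict: "time": time; "joint_positions": joint angles; "qd": joint speeds; "tau": joint torques, N m; "ee_pos": TCP position; "eef_rot": TCP orientation; "force": force on the tool from outside, world axes, zero at the start; "moment": the same for the moment, N m; "opening": finger opening in mm; "gripper_force": force on a finger pad.
Only numpy, scipy, OpenCV 4.12 (cv2) and the standard library are available. Lean on these libraries where they do the work, as an engineer would, in place of code of your own. Each camera call takes 0.05 s, during which the arm holds its last target. There are 200 camera calls.

## Working session

There is one attempt and no reset: what is moved stays moved. The work goes in short steps, Python scripts to look and compute and a tool call to move; the robot and the scene stay as the last step left them, time stands still between calls to the robot, and variables do not carry over. Pictures are saved under pics/ and viewed, at most 10 in all, crops included, and the job is handed in when it is done.

Besides the shell and the picture viewer there is one more tool, called by a JSON object that holds its "name" and its "arguments". drive_tool: Moves the arm, as the interface text tells. Its arguments: {"type":"object","properties":{"series":{"type":"array"},"hand":{"type":"number"},"force":{"type":"number"}},"required":["series"]}

```bash
mkdir -p pics; cat > h.py <<'E'
import numpy as np, cv2
from workcell import ctrl
def world(cam,px,depth=None,z=None,cal=None):
    c=cal or ctrl.calibration(cam); K=np.array(c["mtx"]);R=np.array(c["rotation"]);t=np.array(c["xyz"])
    r=R@np.linalg.inv(K)@np.array([px[0],px[1],1.0])
    s=depth if depth is not None else (z-t[2])/r[2]
    return t+s*r
E
cat > a.py <<'E'
from h import *
ims=[]
for cam in ["top","scene"]:
    p,d=ctrl.get_image(cam); np.save(cam+"_d.npy",d); cv2.imwrite(f"pics/{cam}0.png",p[:,:,::-1]); ims.append(p)
    for q in ["jar","stopper","jar_block","loupe","blower","parts_tin"]:
        for r in ctrl.look_for(cam,q)[:4]:
            u,v=[int(round(x)) for x in r["pixel"]]
            dd=float(np.median(d[max(v-1,0):v+2,max(u-1,0):u+2]))
            print(cam,q,[u,v],round(r["confidence"],2),np.round(world(cam,r["pixel"],dd)) )
    print({k:np.round(np.array(v),2).tolist() for k,v in ctrl.calibration(cam).items()})
s=ctrl.sense(); print(s["time"],s["ee_pos"],np.round(s["eef_rot"],3),s["force"],s["opening"])
E
python3 a.py
```

```text
top jar [346, 245] 0.86 [417. -62.   7.]
top jar [326, 198] 0.7 [514. -22.   6.]
top jar [244, 265] 0.26 [379. 132.  99.]
top stopper [399, 216] 0.77 [ 474. -169.   41.]
top stopper [438, 187] 0.72 [ 531. -249.   41.]
top jar_block [212, 159] 0.81 [583. 200.  78.]
top loupe [399, 216] 0.67 [ 472. -168.   41.]
top loupe [307, 160] 0.51 [595.  18.   6.]
top blower [246, 264] 0.85 [380. 131.  90.]
top parts_tin [381, 266] 0.81 [ 373. -133.   13.]
{'mtx': [[461.91, 0.0, 321.79], [0.0, 461.91, 200.22], [0.0, 0.0, 1.0]], 'xyz': [395.52, -3.6, 966.48], 'rotation': [[-0.01, -0.99, 0.12], [-1.0, 0.01, -0.01], [0.01, -0.12, -0.99]]}
scene jar [383, 219] 0.98 [399. -38.  42.]
scene jar [341, 205] 0.79 [493.  -9.  45.]
scene stopper [408, 174] 0.76 [ 527. -254.   29.]
scene stopper [400, 194] 0.49 [ 468. -163.   28.]
scene jar_block [212, 234] 0.68 [595. 235.  27.]
scene loupe [308, 204] 0.63 [576.  17.  23.]
scene blower [319, 260] 0.81 [367. 146.  47.]
scene parts_tin [427, 220] 0.58 [ 369. -137.   14.]
{'mtx': [[419.64, 0.0, 327.17], [0.0, 419.64, 200.98], [0.0, 0.0, 1.0]], 'xyz': [-93.72, 484.71, 459.86], 'rotation': [[-0.62, -0.35, 0.7], [-0.78, 0.31, -0.54], [-0.02, -0.88, -0.47]]}
0.7 [237.00898883 523.92833514 231.38448565] [[-0.911  0.412  0.   ]
 [ 0.412  0.911  0.   ]
 [-0.     0.    -1.   ]] [-0.12182291  0.81281356  0.51193512] 85.51380338634709
```

```bash
python3 -c "
import cv2
a=cv2.imread('pics/top0.png')[110:310,150:470]; cv2.imwrite('pics/top_c.png',cv2.resize(a,(800,500),interpolation=3))"
```

```text
(no output)
```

View pics/top_c.png

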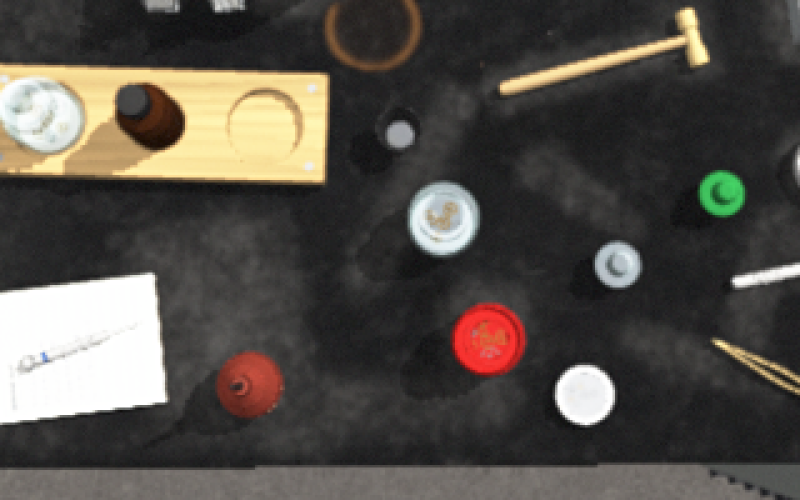

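View pics/scene0.png

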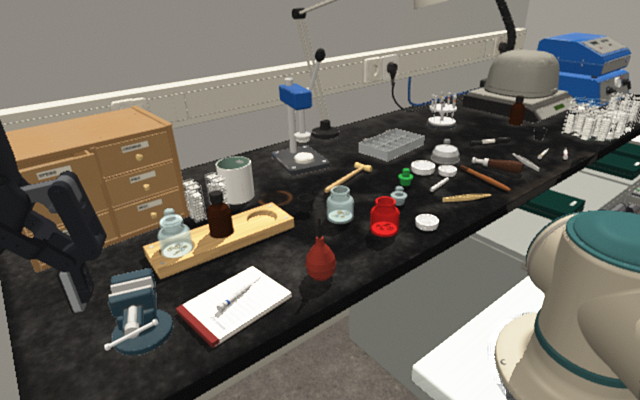

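In the enlarged top crop there are two jars and two stoppers:
- **Jars:** clear jar at full-image pixel (327,197) and red jar at (346,246). The clear one holding wheels is the one meant.
- **Stoppers:** clear glass at (398,216) and green at (438,187). The clear one is meant.
- **Other items:** the empty place is at (256,161), the loupe at (310,163), the blower at (246,264) and the tin at (384,267).

I'm setting out toward the stopper now.

{"name": "drive_tool", "arguments": {"series": [{"dx":-0.104,"dy":-0.111,"wz":0.074},{"dx":-0.208,"dy":-0.222,"wz":0.148},{"dx":-0.312,"dy":-0.333,"wz":0.222},{"dx":-0.417,"dy":-0.443,"wz":0.296},{"dx":-0.521,"dy":-0.554,"wz":0.37}], "hand": 0.18, "force": 30}}

```text
$.series[0]: bad value
```

{"name": "drive_tool", "arguments": {"series": [{"dx":-0.148,"dy":-0.036,"wz":0.072},{"dx":-0.296,"dy":-0.071,"wz":0.144},{"dx":-0.444,"dy":-0.107,"wz":0.216},{"dx":-0.592,"dy":-0.142,"wz":0.288},{"dx":-0.74,"dy":-0.178,"wz":0.36}]}}

```text
$.series[0]: bad value
```

```bash
cat > b.py <<'E'
from h import *
s=ctrl.sense(); print(s["time"],np.round(s["ee_pos"],1),np.round(s["eef_rot"],4).tolist(),np.round(s["force"],1),s["opening"],np.round(s["joint_positions"],1))
for n,p,z in [("free",(255.6,161.2),22),("stoppertop",(397,216),41),("jarrim?",(328,196),68)]: print(n,np.round(world("top",p,z=z)))
d=np.load("top_d.npy"); c=ctrl.calibration("top")
u,v=np.meshgrid(np.arange(640),np.arange(400)); r=np.stack([u,v,np.ones_like(u)],-1)@np.linalg.inv(np.array(c["mtx"])).T@np.array(c["rotation"]).T
P=np.array(c["xyz"])+d[...,None]*r; ok=d>0
# tall things near route
m=ok&(P[...,2]>80)&(P[...,0]>150)&(P[...,0]<800)
H={}
for q in P[m]: 
    k=(int(q[0]//50*50),int(q[1]//50*50)); H[k]=max(H.get(k,0),int(q[2]))
print(H)
c=ctrl.calibration("wrist"); print(np.round(np.array(c["xyz"]),1),np.round(np.array(c["rotation"]),2).tolist(),c["mtx"][0])
E
python3 b.py
```

```text
0.7 [237.  523.9 231.4] [[-0.9111, 0.4121, 0.0001], [0.4121, 0.9111, 0.0002], [-0.0, 0.0002, -1.0]] [-0.1  0.8  0.5] 85.51380338634709 [58.7 15.8 86.2  0.  78.  -6.9]
free [590. 124.  22.]
stoppertop [ 473. -164.   41.]
jarrim? [511. -25.  68.]
{(750, -200): 311, (700, -200): 318, (750, 500): 216, (750, 200): 216, (750, -150): 303, (700, -150): 315, (750, 450): 214, (750, 400): 214, (750, 350): 213, (750, 300): 214, (750, 250): 214, (650, -450): 431, (650, -400): 449, (600, -400): 464, (700, 500): 215, (700, 400): 213, (700, 250): 213, (700, 200): 216, (700, 450): 214, (700, 350): 214, (700, 300): 214, (750, 100): 93, (750, 50): 93, (550, -400): 461, (700, 100): 93, (700, 50): 94, (650, 450): 201, (650, 400): 201, (700, 150): 86, (650, 500): 201, (650, 200): 87, (650, 150): 88, (500, -400): 431, (600, 300): 107, (600, 250): 104, (600, 200): 110, (550, 200): 111, (550, 300): 106, (550, 250): 106, (550, 150): 83, (450, 400): 89, (450, 350): 89, (400, 350): 86, (400, 400): 89, (400, 450): 84, (350, 100): 118, (350, 400): 82}
[164.1 557.1 373.8] [[0.41, 0.86, 0.29], [0.91, -0.39, -0.13], [-0.0, 0.31, -0.95]] [332.84534271   0.         322.81441944]
```

{"name": "drive_tool", "arguments": {"series": [{"dx":-0.104,"dy":-0.111,"dz":0,"wx":0,"wy":0,"wz":0.074},{"dx":-0.208,"dy":-0.222,"dz":0,"wx":0,"wy":0,"wz":0.148},{"dx":-0.312,"dy":-0.333,"dz":0,"wx":0,"wy":0,"wz":0.222},{"dx":-0.417,"dy":-0.443,"dz":0,"wx":0,"wy":0,"wz":0.296},{"dx":-0.521,"dy":-0.554,"dz":0,"wx":0,"wy":0,"wz":0.37}], "hand": 0.18, "force": 30}}

```text
time: 1.12
ee_pos: [298.8, 342.5, 231.4]
eef_rot: [[-0.531, 0.847, 0.001], [0.847, 0.531, 0.0], [-0.0, 0.001, -1.0]]
force: [1.7, 0.0, 0.3]
opening: 50.3
gripper_force: 0.0
```

{"name": "drive_tool", "arguments": {"series": [{"dx":-0.148,"dy":-0.036,"dz":0,"wx":0,"wy":0,"wz":0.072},{"dx":-0.296,"dy":-0.071,"dz":0,"wx":0,"wy":0,"wz":0.144},{"dx":-0.444,"dy":-0.107,"dz":0,"wx":0,"wy":0,"wz":0.216},{"dx":-0.592,"dy":-0.142,"dz":0,"wx":0,"wy":0,"wz":0.288},{"dx":-0.74,"dy":-0.178,"dz":0,"wx":0,"wy":0,"wz":0.36}]}}

```text
time: 1.53
ee_pos: [360.2, 162.3, 231.6]
eef_rot: [[0.006, 1.0, 0.001], [1.0, -0.006, 0.0], [0.0, 0.001, -1.0]]
force: [0.8, -0.3, 0.2]
opening: 50.6
gripper_force: 0.0
```

{"name": "drive_tool", "arguments": {"series": [{"dx":-0.15,"dy":0.09,"dz":0,"wx":0,"wy":0,"wz":0},{"dx":-0.3,"dy":0.18,"dz":0,"wx":0,"wy":0,"wz":0},{"dx":-0.45,"dy":0.27,"dz":0,"wx":0,"wy":0,"wz":0},{"dx":-0.6,"dy":0.36,"dz":0,"wx":0,"wy":0,"wz":0},{"dx":-0.7,"dy":0.45,"dz":0,"wx":0,"wy":0,"wz":0}]}}

```text
time: 1.95
ee_pos: [472.2, -13.4, 231.7]
eef_rot: [[0.002, 1.0, 0.0], [1.0, -0.002, -0.0], [-0.0, 0.0, -1.0]]
force: [1.2, 2.0, 0.9]
opening: 50.2
gripper_force: 0.0
```

{"name": "drive_tool", "arguments": {"series": [{"dx":-0.08,"dy":0.03,"dz":0,"wx":0,"wy":0,"wz":0},{"dx":-0.14,"dy":0.05,"dz":0,"wx":0,"wy":0,"wz":0},{"dx":-0.19,"dy":0.07,"dz":0,"wx":0,"wy":0,"wz":0},{"dx":-0.19,"dy":0.07,"dz":0,"wx":0,"wy":0,"wz":0},{"dx":-0.19,"dy":0.07,"dz":0,"wx":0,"wy":0,"wz":0}]}}

```text
time: 2.37
ee_pos: [489.6, -58.4, 231.2]
eef_rot: [[0.002, 1.0, -0.0], [1.0, -0.002, 0.001], [0.001, -0.0, -1.0]]
force: [0.3, 1.5, -0.3]
opening: 50.7
gripper_force: 0.0
```

```bash
cat > w.py <<'E'
from h import *
import sys
n=sys.argv[1]; qs=sys.argv[2:]
s=ctrl.sense(); cal=ctrl.calibration("wrist"); p,d=ctrl.get_image("wrist")
np.savez(n+".npz",p=p,d=d,K=cal["mtx"],t=cal["xyz"],R=cal["rotation"])
cv2.imwrite(f"pics/{n}.png",p[:,:,::-1])
print(s["time"],np.round(s["ee_pos"],1),np.round(s["force"],1),round(s["opening"],1))
for q in qs:
    z={"jar":68,"stopper":41,"jar_rim":68,"free_place":12,"jar_block":22}.get(q,0)
    for r in ctrl.look_for("wrist",q)[:3]:
        u,v=[int(round(x)) for x in r["pixel"]]; dd=float(np.median(d[v-1:v+2,u-1:u+2]))
        print(q,[u,v],round(r["confidence"],2),"depth",np.round(world("",(u,v),dd,cal=cal)),"plane",z,np.round(world("",(u,v),z=z,cal=cal)))
E
python3 w.py w1 jar stopper jar_rim loupe
```

```text
2.3667 [489.6 -58.4 231.2] [ 0.3  1.5 -0.3] 50.7
jar [348, 134] 0.96 depth [518. -26.   9.] plane 68 [513. -18.  68.]
jar [253, 166] 0.9 depth [413. -60.  12.] plane 68 [425. -48.  68.]
stopper [357, 315] 0.97 depth [ 532. -245.   28.] plane 41 [ 531. -235.   41.]
stopper [312, 254] 0.6 depth [ 478. -157.   35.] plane 41 [ 478. -154.   41.]
stopper [428, 14] 0.29 depth [590.  88.  22.] plane 41 [584.  84.  41.]
jar_rim [344, 133] 0.62 depth [513. -24.  12.] plane 68 [510. -17.  68.]
loupe [422, 96] 0.88 depth [595.  13.   6.] plane 0 [597.  13.   0.]
```

View pics/w1.png

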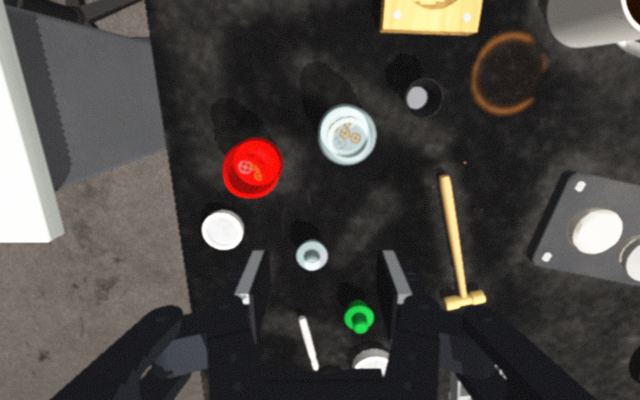

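Picture w1 shows the clear stopper at (312,256), the clear jar with its wheels at (347,135), the red jar at (252,167), the green stopper at (359,317) and the loupe at (422,97). I'll measure the jar and stopper by their outlines.

```bash
cat > m.py <<'E'
from h import *
import sys
def outline(n,c,r,z,thr=None):
    f=np.load(n+".npz"); cal=dict(mtx=f["K"],xyz=f["t"],rotation=f["R"]); p=f["p"]; g=p.max(2)
    x0,y0=c[0]-r,c[1]-r; w=g[y0:y0+2*r+1,x0:x0+2*r+1]
    w=cv2.GaussianBlur(w,(3,3),0)
    t,b=cv2.threshold(w,thr or 0,255,cv2.THRESH_BINARY|(0 if thr else cv2.THRESH_OTSU))
    b=cv2.morphologyEx(b,cv2.MORPH_OPEN,np.ones((3,3),np.uint8))
    cs,_=cv2.findContours(b,cv2.RETR_EXTERNAL,cv2.CHAIN_APPROX_NONE); k=max(cs,key=cv2.contourArea)
    h=cv2.convexHull(k); (ex,ey),ax,_=cv2.fitEllipse(h); ex+=x0;ey+=y0
    print(n,"thr",t,"centre",round(ex,1),round(ey,1),"axes",np.round(ax,1),"world",np.round(world("",(ex,ey),z=z,cal=cal),1))
if __name__=="__main__":
    outline("w1",(312,255),22,20); outline("w1",(312,255),22,20,90)
    outline("w1",(347,135),37,42); outline("w1",(347,135),37,42,90)
    f=np.load("w1.npz"); a=f["p"][90:290,260:420,::-1]; cv2.imwrite("pics/w1c.png",cv2.resize(a,(480,600),interpolation=3))
E
python3 m.py
```

```text
w1 thr 117.0 centre 311.6 255.4 axes [29.5 31.4] world [ 476.6 -167.2   20. ]
w1 thr 90.0 centre 311.5 255.3 axes [30.5 32.2] world [ 476.5 -167.1   20. ]
w1 thr 127.0 centre 347.0 134.8 axes [57.2 58.7] world [514.2 -22.3  42. ]
w1 thr 90.0 centre 347.0 134.7 axes [58.6 60.6] world [514.1 -22.2  42. ]
```

View pics/w1c.png

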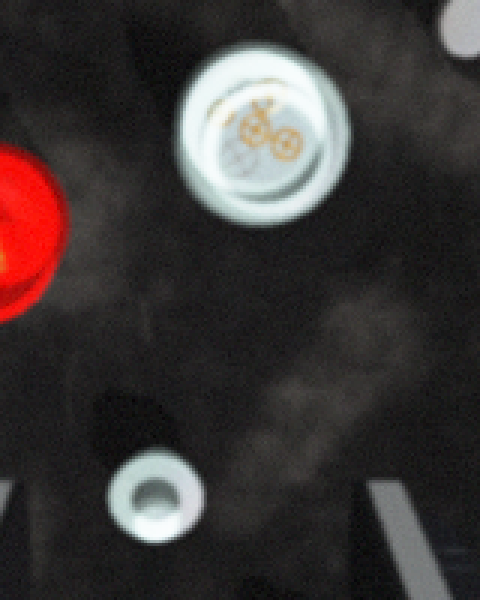

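The crop shows the clear stopper standing on the bench at w1 pixel (312,255) and the clear open jar with brass wheels at (347,135). Both are confirmed, so I'm moving above the stopper.

{"name": "drive_tool", "arguments": {"series": [{"dx":-0.11,"dy":-0.014,"dz":0.08,"wx":0,"wy":0,"wz":0},{"dx":-0.22,"dy":-0.028,"dz":0.16,"wx":0,"wy":0,"wz":0},{"dx":-0.33,"dy":-0.042,"dz":0.24,"wx":0,"wy":0,"wz":0},{"dx":-0.434,"dy":-0.054,"dz":0.325,"wx":0,"wy":0,"wz":0},{"dx":-0.434,"dy":-0.054,"dz":0.325,"wx":0,"wy":0,"wz":0}]}}

```text
time: 3.03
ee_pos: [473.8, -169.1, 146.6]
eef_rot: [[0.003, 1.0, -0.006], [1.0, -0.003, 0.0], [0.0, -0.006, -1.0]]
force: [-0.1, 0.6, -0.5]
opening: 50.4
gripper_force: 0.0
```

{"name": "drive_tool", "arguments": {"series": [{"dx":0,"dy":0,"dz":0.08,"wx":0,"wy":0,"wz":0},{"dx":0,"dy":0,"dz":0.14,"wx":0,"wy":0,"wz":0},{"dx":0,"dy":0,"dz":0.18,"wx":0,"wy":0,"wz":0},{"dx":0,"dy":0,"dz":0.18,"wx":0,"wy":0,"wz":0},{"dx":0,"dy":0,"dz":0.18,"wx":0,"wy":0,"wz":0}]}}

```text
time: 3.45
ee_pos: [476.3, -166.3, 105.2]
eef_rot: [[-0.0, 1.0, -0.0], [1.0, 0.0, 0.0], [0.0, -0.0, -1.0]]
force: [0.6, -0.1, -0.3]
opening: 50.4
gripper_force: 0.0
```

```bash
python3 w.py w2 stopper
```

```text
3.45 [ 476.3 -166.3  105.2] [ 0.6 -0.1 -0.3] 50.4
stopper [322, 203] 0.98 depth [ 477. -159.   39.] plane 41 [ 477. -158.   41.]
stopper [376, 310] 0.66 depth [ 520. -256.   22.] plane 41 [ 516. -241.   41.]
```

View pics/w2.png

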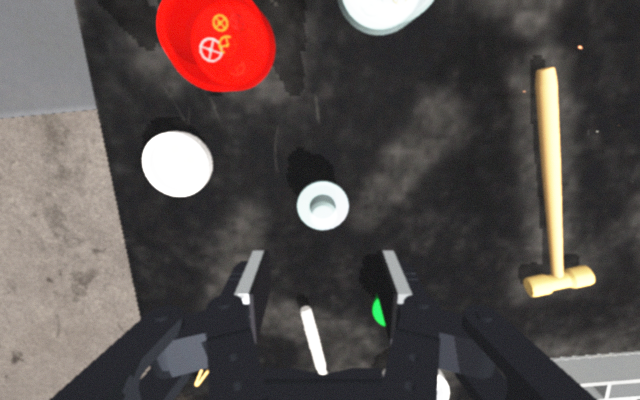

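```bash
python3 -c "
from m import *
outline('w2',(323,205),34,21)
outline('w2',(323,205),34,21,90)
f=np.load('w2.npz');cal=dict(mtx=f['K'],xyz=f['t'],rotation=f['R'])
print(world('',(322,205),z=41,cal=cal),f['t'],[round(float(f['d'][v,322])) for v in range(180,232,4)])"
```

```text
w2 thr 141.0 centre 322.5 205.3 axes [49.1 52.1] world [ 476.9 -166.6   21. ]
w2 thr 90.0 centre 322.5 205.3 axes [50.7 53.7] world [ 476.9 -166.6   21. ]
[ 476.60395239 -159.22699563   41.        ] [477.42901103 -85.44887824 247.68274833] [257, 235, 235, 236, 232, 223, 221, 220, 221, 222, 223, 223, 244]
```

Picture w2 shows the stopper's collar centred at (322,205), at world (477,-167), which is right under the TCP. Next: descend, grip the knob and lift.

{"name": "drive_tool", "arguments": {"series": [{"dx":0,"dy":0,"dz":0.1,"wx":0,"wy":0,"wz":0},{"dx":0,"dy":0,"dz":0.2,"wx":0,"wy":0,"wz":0},{"dx":0,"dy":0,"dz":0.28,"wx":0,"wy":0,"wz":0},{"dx":0,"dy":0,"dz":0.322,"wx":0,"wy":0,"wz":0},{"dx":0,"dy":0,"dz":0.322,"wx":0,"wy":0,"wz":0}]}}

```text
time: 3.97
ee_pos: [475.3, -166.3, 23.3]
eef_rot: [[0.0, 1.0, -0.003], [1.0, -0.0, 0.001], [0.001, -0.003, -1.0]]
force: [0.7, -1.0, 0.4]
opening: 50.6
gripper_force: 0.0
```

{"name": "drive_tool", "arguments": {"series": [{"dx":0,"dy":0,"dz":0,"wx":0,"wy":0,"wz":0},{"dx":0,"dy":0,"dz":0,"wx":0,"wy":0,"wz":0},{"dx":0,"dy":0,"dz":0,"wx":0,"wy":0,"wz":0},{"dx":0,"dy":0,"dz":0,"wx":0,"wy":0,"wz":0},{"dx":0,"dy":0,"dz":0,"wx":0,"wy":0,"wz":0}], "hand": -1, "force": 30}}

```text
time: 4.38
ee_pos: [477.4, -167.6, 25.9]
eef_rot: [[0.001, 1.0, 0.003], [1.0, -0.001, -0.001], [-0.001, 0.003, -1.0]]
force: [-0.3, -0.4, 5.3]
opening: 17.5
gripper_force: 29.4
```

{"name": "drive_tool", "arguments": {"series": [{"dx":0,"dy":0,"dz":0,"wx":0,"wy":0,"wz":0},{"dx":0,"dy":0,"dz":0,"wx":0,"wy":0,"wz":0},{"dx":0,"dy":0,"dz":0,"wx":0,"wy":0,"wz":0},{"dx":0,"dy":0,"dz":0,"wx":0,"wy":0,"wz":0},{"dx":0,"dy":0,"dz":0,"wx":0,"wy":0,"wz":0}]}}

```text
time: 4.8
ee_pos: [477.4, -167.6, 25.8]
eef_rot: [[0.001, 1.0, 0.003], [1.0, -0.001, -0.001], [-0.001, 0.003, -1.0]]
force: [-0.4, 0.1, 6.4]
opening: 17.9
gripper_force: 29.5
```

The stopper is held. Now lift it and take a look above the jar from one side.

{"name": "drive_tool", "arguments": {"series": [{"dx":0,"dy":0,"dz":-0.06,"wx":0,"wy":0,"wz":0},{"dx":0,"dy":0,"dz":-0.16,"wx":0,"wy":0,"wz":0},{"dx":0,"dy":0,"dz":-0.28,"wx":0,"wy":0,"wz":0},{"dx":0,"dy":0,"dz":-0.38,"wx":0,"wy":0,"wz":0},{"dx":0,"dy":0,"dz":-0.44,"wx":0,"wy":0,"wz":0}]}}

```text
time: 5.22
ee_pos: [477.2, -167.5, 137.4]
eef_rot: [[0.001, 1.0, 0.004], [1.0, -0.001, -0.002], [-0.002, 0.004, -1.0]]
force: [0.1, 0.1, -0.9]
opening: 17.8
gripper_force: 29.5
```

{"name": "drive_tool", "arguments": {"series": [{"dx":0.06,"dy":0.03,"dz":0,"wx":0,"wy":0,"wz":0},{"dx":0.16,"dy":0.08,"dz":0,"wx":0,"wy":0,"wz":0},{"dx":0.26,"dy":0.13,"dz":0,"wx":0,"wy":0,"wz":0},{"dx":0.3,"dy":0.15,"dz":0,"wx":0,"wy":0,"wz":0},{"dx":0.3,"dy":0.15,"dz":0,"wx":0,"wy":0,"wz":0}]}}

```text
time: 5.63
ee_pos: [514.4, -90.1, 134.5]
eef_rot: [[-0.002, 1.0, 0.0], [1.0, 0.002, 0.001], [0.001, 0.0, -1.0]]
force: [0.1, -0.4, -1.4]
opening: 17.5
gripper_force: 29.5
```

{"name": "drive_tool", "arguments": {"series": [{"dx":0,"dy":0,"dz":0,"wx":0,"wy":0,"wz":0},{"dx":0,"dy":0,"dz":0,"wx":0,"wy":0,"wz":0},{"dx":0,"dy":0,"dz":0,"wx":0,"wy":0,"wz":0},{"dx":0,"dy":0,"dz":0,"wx":0,"wy":0,"wz":0},{"dx":0,"dy":0,"dz":0,"wx":0,"wy":0,"wz":0}]}}

```text
time: 6.05
ee_pos: [513.4, -92.8, 134.5]
eef_rot: [[0.002, 1.0, -0.0], [1.0, -0.002, -0.0], [-0.0, -0.0, -1.0]]
force: [-0.3, -0.7, -0.7]
opening: 17.6
gripper_force: 29.5
```

```bash
python3 w.py w3 jar stopper
```

```text
6.05 [513.4 -92.8 134.5] [-0.3 -0.7 -0.7] 17.6
jar [322, 102] 0.93 depth [514. -23.  10.] plane 68 [514. -21.  68.]
jar [187, 152] 0.58 depth [404. -62.   9.] plane 68 [428. -51.  68.]
stopper [323, 250] 0.88 depth [514. -83. 139.] plane 41 [ 514. -134.   41.]
stopper [341, 346] 0.75 depth [ 531. -245.   22.] plane 41 [ 530. -228.   41.]
```

View pics/w3.png

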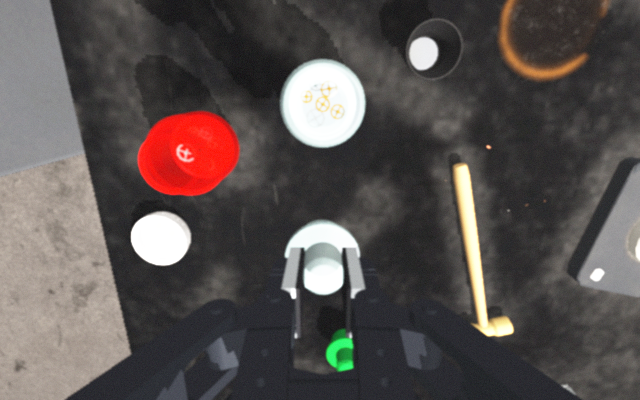

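```bash
python3 -c "
from m import *
outline('w3',(323,103),55,42);outline('w3',(323,103),55,42,90)
f=np.load('w3.npz');cal=dict(mtx=f['K'],xyz=f['t'],rotation=f['R'])
print(f['t'],[np.round(world('',(322.5,v),z=134.5-25.8+20,cal=cal),1) for v in (221,250)])
print([round(float(f['d'][v,323])) for v in range(214,300,4)])"
```

```text
w3 thr 152.0 centre 323.0 103.1 axes [83.9 87.9] world [514.5 -22.4  42. ]
w3 thr 90.0 centre 325.3 102.1 axes [87.6 95.5] world [516.1 -21.7  42. ]
[514.71909099 -11.92086242 276.92934206] [array([514.2, -73.1, 128.7]), array([514.2, -88.6, 128.7])]
[298, 298, 161, 158, 159, 161, 161, 160, 157, 152, 149, 146, 144, 144, 145, 146, 146, 146, 148, 148, 323, 324]
```

{"name": "drive_tool", "arguments": {"series": [{"dx":0.07,"dy":0,"dz":0,"wx":0,"wy":0,"wz":0},{"dx":0.16,"dy":0,"dz":0,"wx":0,"wy":0,"wz":0},{"dx":0.24,"dy":0,"dz":0,"wx":0,"wy":0,"wz":0},{"dx":0.277,"dy":0,"dz":0,"wx":0,"wy":0,"wz":0},{"dx":0.277,"dy":0,"dz":0,"wx":0,"wy":0,"wz":0}]}}

```text
time: 6.62
ee_pos: [513.6, -21.3, 134.6]
eef_rot: [[-0.002, 1.0, -0.0], [1.0, 0.002, 0.001], [0.001, -0.0, -1.0]]
force: [-0.8, -0.6, -1.4]
opening: 17.8
gripper_force: 29.5
```

{"name": "drive_tool", "arguments": {"series": [{"dx":0,"dy":0,"dz":0.04,"wx":0,"wy":0,"wz":0},{"dx":0,"dy":0,"dz":0.08,"wx":0,"wy":0,"wz":0},{"dx":0,"dy":0,"dz":0.12,"wx":0,"wy":0,"wz":0},{"dx":0,"dy":0,"dz":0.14,"wx":0,"wy":0,"wz":0},{"dx":0,"dy":0,"dz":0.14,"wx":0,"wy":0,"wz":0}]}}

```text
time: 7.03
ee_pos: [512.4, -23.2, 97.4]
eef_rot: [[0.002, 1.0, -0.004], [1.0, -0.002, 0.001], [0.001, -0.004, -1.0]]
force: [-0.9, -0.2, -0.7]
opening: 17.4
gripper_force: 29.5
```

```bash
python3 - <<'E'
from h import *
s=ctrl.sense(); print(s["time"],np.round(s["ee_pos"],1),np.round(s["force"],1))
p,d=ctrl.get_image("wrist"); q,_=ctrl.get_image("scene")
a=cv2.resize(p[80:330,180:460],(560,500),interpolation=3)
b=cv2.resize(q[130:255,290:350],(240,500),interpolation=3)
cv2.imwrite("pics/w4.png",np.hstack([a,b])[:,:,::-1])
E
```

```text
7.0333 [512.4 -23.2  97.4] [-0.9 -0.2 -0.7]
```

View pics/w4.png

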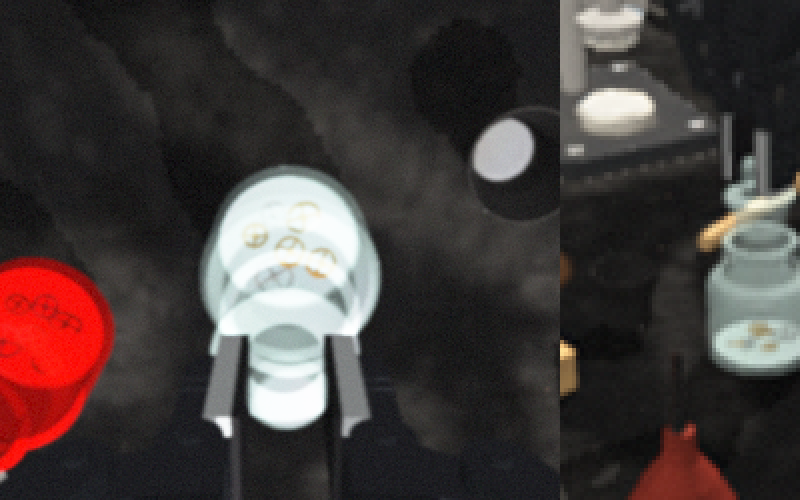

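```bash
python3 - <<'E'
from h import *
p,d=ctrl.get_image("scene")
c=ctrl.calibration("scene");K=np.array(c["mtx"]);R=np.array(c["rotation"]);t=np.array(c["xyz"])
def pr(P): q=K@R.T@(np.array(P)-t); return np.round(q[:2]/q[2],1)
print("tips",pr((504,-23,97)),pr((522,-23,97)),"axis",pr((513,-23,105)),"rim",pr((513.5,-22.5,68)),"base",pr((513.5,-22.5,0)))
print("rim alternatives", pr((513.5,-27.5,68)))
a=cv2.resize(p[155:235,305:375],(700,800*1),interpolation=3)[:600]
cv2.imwrite("pics/s4.png",a[:,:,::-1])
E
```

```text
tips [342.4 178.5] [336.8 175.8] axis [339.6 173.6] rim [339.4 189.7] base [339.7 217.7]
rim alternatives [341.2 189. ]
```

View pics/s4.png

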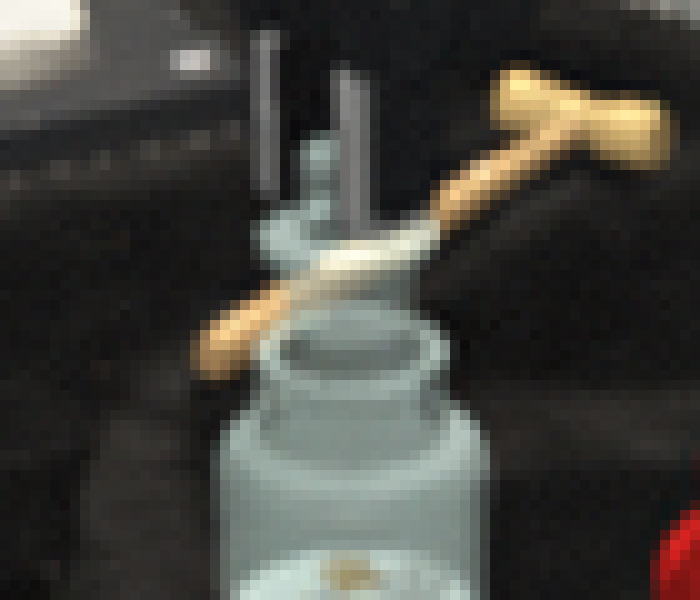

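In the scene picture the collar spans crop columns 258–440 and the rim 258–450. Both centre at image column 340, so the plug hangs over the mouth. Descending gently.

{"name": "drive_tool", "arguments": {"series": [{"dx":0,"dy":0,"dz":0.02,"wx":0,"wy":0,"wz":0},{"dx":0,"dy":0,"dz":0.035,"wx":0,"wy":0,"wz":0},{"dx":0,"dy":0,"dz":0.05,"wx":0,"wy":0,"wz":0},{"dx":0,"dy":0,"dz":0.06,"wx":0,"wy":0,"wz":0},{"dx":0,"dy":0,"dz":0.068,"wx":0,"wy":0,"wz":0}]}}

```text
time: 7.6
ee_pos: [513.6, -22.7, 82.1]
eef_rot: [[0.001, 1.0, -0.0], [1.0, -0.001, 0.0], [0.0, -0.0, -1.0]]
force: [-0.2, -0.8, -1.4]
opening: 17.5
gripper_force: 29.5
```

{"name": "drive_tool", "arguments": {"series": [{"dx":0,"dy":0,"dz":0.004,"wx":0,"wy":0,"wz":0},{"dx":0,"dy":0,"dz":0.008,"wx":0,"wy":0,"wz":0},{"dx":0,"dy":0,"dz":0.012,"wx":0,"wy":0,"wz":0},{"dx":0,"dy":0,"dz":0.016,"wx":0,"wy":0,"wz":0},{"dx":0,"dy":0,"dz":0.016,"wx":0,"wy":0,"wz":0}]}}

```text
time: 8.02
ee_pos: [513.8, -22.8, 78.4]
eef_rot: [[0.001, 1.0, -0.0], [1.0, -0.001, 0.0], [0.0, -0.0, -1.0]]
force: [-0.1, 0.1, -1.6]
opening: 17.4
gripper_force: 29.5
```

{"name": "drive_tool", "arguments": {"series": [{"dx":0,"dy":0,"dz":0.003,"wx":0,"wy":0,"wz":0},{"dx":0,"dy":0,"dz":0.006,"wx":0,"wy":0,"wz":0},{"dx":0,"dy":0,"dz":0.009,"wx":0,"wy":0,"wz":0},{"dx":0,"dy":0,"dz":0.012,"wx":0,"wy":0,"wz":0},{"dx":0,"dy":0,"dz":0.012,"wx":0,"wy":0,"wz":0}]}}

```text
time: 8.43
ee_pos: [514.1, -22.8, 76.2]
eef_rot: [[0.001, 1.0, 0.001], [1.0, -0.001, -0.0], [-0.0, 0.001, -1.0]]
force: [-1.4, 0.2, 4.4]
opening: 17.8
gripper_force: 29.8
```

Contact came at TCP z 76.2, as expected. I'll press lightly to be sure it is home.

{"name": "drive_tool", "arguments": {"series": [{"dx":0,"dy":0,"dz":0.003,"wx":0,"wy":0,"wz":0},{"dx":0,"dy":0,"dz":0.006,"wx":0,"wy":0,"wz":0},{"dx":0,"dy":0,"dz":0.008,"wx":0,"wy":0,"wz":0},{"dx":0,"dy":0,"dz":0.008,"wx":0,"wy":0,"wz":0},{"dx":0,"dy":0,"dz":0.008,"wx":0,"wy":0,"wz":0}]}}

```text
time: 8.85
ee_pos: [514.8, -22.9, 76.0]
eef_rot: [[0.001, 1.0, 0.003], [1.0, -0.001, -0.0], [-0.0, 0.003, -1.0]]
force: [-3.8, 0.4, 16.5]
opening: 17.4
gripper_force: 30.9
```

It is fully seated. TCP height minus 50 mm equals the grasp height on the bench. Release, then go down to the neck.

{"name": "drive_tool", "arguments": {"series": [{"dx":0,"dy":0,"dz":-0.008,"wx":0,"wy":0,"wz":0},{"dx":0,"dy":0,"dz":-0.008,"wx":0,"wy":0,"wz":0},{"dx":0,"dy":0,"dz":-0.008,"wx":0,"wy":0,"wz":0},{"dx":0,"dy":0,"dz":-0.008,"wx":0,"wy":0,"wz":0},{"dx":0,"dy":0,"dz":-0.008,"wx":0,"wy":0,"wz":0}]}}

```text
time: 9.27
ee_pos: [514.3, -22.9, 76.1]
eef_rot: [[0.001, 1.0, 0.001], [1.0, -0.001, -0.0], [-0.0, 0.001, -1.0]]
force: [-0.7, 0.7, 6.6]
opening: 17.1
gripper_force: 30.1
```

{"name": "drive_tool", "arguments": {"series": [{"dx":0,"dy":0,"dz":0,"wx":0,"wy":0,"wz":0},{"dx":0,"dy":0,"dz":0,"wx":0,"wy":0,"wz":0},{"dx":0,"dy":0,"dz":0,"wx":0,"wy":0,"wz":0},{"dx":0,"dy":0,"dz":0,"wx":0,"wy":0,"wz":0},{"dx":0,"dy":0,"dz":0,"wx":0,"wy":0,"wz":0}], "hand": 0.45}}

```text
time: 9.68
ee_pos: [513.7, -22.8, 75.2]
eef_rot: [[0.001, 1.0, -0.001], [1.0, -0.001, 0.0], [0.0, -0.001, -1.0]]
force: [0.7, 0.1, 0.1]
opening: 62.0
gripper_force: 0.0
```

{"name": "drive_tool", "arguments": {"series": [{"dx":0,"dy":0,"dz":0,"wx":0,"wy":0,"wz":0},{"dx":0,"dy":0,"dz":0,"wx":0,"wy":0,"wz":0},{"dx":0,"dy":0,"dz":0,"wx":0,"wy":0,"wz":0},{"dx":0,"dy":0,"dz":0,"wx":0,"wy":0,"wz":0},{"dx":0,"dy":0,"dz":0,"wx":0,"wy":0,"wz":0}]}}

```text
time: 10.1
ee_pos: [513.8, -22.8, 75.6]
eef_rot: [[0.001, 1.0, 0.0], [1.0, -0.001, 0.0], [0.0, 0.0, -1.0]]
force: [0.3, -0.1, 0.3]
opening: 62.1
gripper_force: 0.0
```

```bash
python3 w.py w5 jar stopper; python3 - <<'E'
from h import *
p,d=ctrl.get_image("scene"); p2=p
f=np.load("w5.npz")
a=cv2.resize(p[155:235,305:375],(420,480),interpolation=3); b=cv2.resize(f["p"][100:340,230:410],(360,480),interpolation=3)
cv2.imwrite("pics/s5.png",np.hstack([a,b])[:,:,::-1])
E
```

```text
10.1 [513.8 -22.8  75.6] [ 0.3 -0.1  0.3] 62.1
jar [321, 208] 0.87 depth [514.  -3.  51.] plane 68 [514.   3.  68.]
jar [166, 273] 0.84 depth [426. -42.  53.] plane 68 [434. -33.  68.]
stopper [322, 257] 0.78 depth [514. -13.  87.] plane 41 [514. -38.  41.]
stopper [467, 28] 0.43 depth [591.  88.  22.] plane 41 [584.  85.  41.]
```

View pics/s5.png

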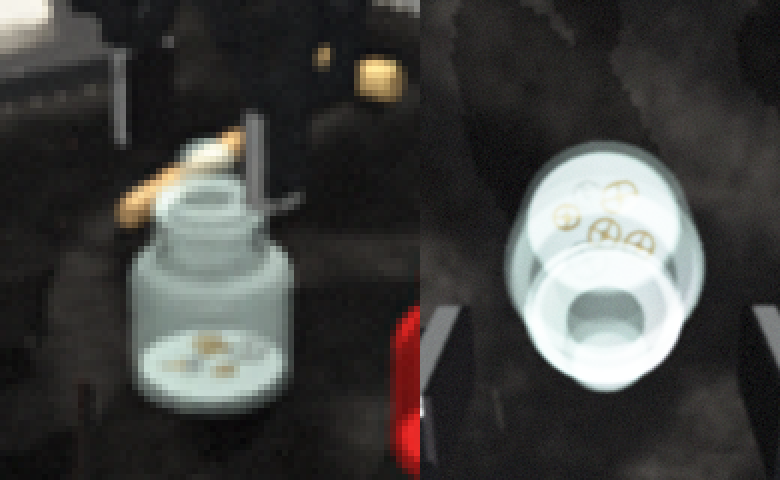

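The left half shows the stopper on the jar, with its grip at (205,155) above the rim. The right half shows the collar ring concentric on the mouth. I'll check the stopper's height from depth, then measure the empty place.

```bash
python3 - <<'E'
from h import *
def zs(n,lo,hi):
    f=np.load(n+".npz"); d=f["d"]; u,v=np.meshgrid(np.arange(640),np.arange(400))
    r=np.stack([u,v,np.ones_like(u)],-1)@np.linalg.inv(f["K"]).T@f["R"].T; P=f["t"]+d[...,None]*r
    m=(d>0)&(abs(P[...,0]-lo[0])<9)&(abs(P[...,1]-lo[1])<hi)&(u>290)&(u<355)
    print(n,m.sum(),np.round(np.percentile(P[m][:,2],[50,80,90,97]),1))
zs("w2",(477,-166.6),9); zs("w5",(514,-22.5),9)
# free place from top view and w1/w5
f=np.load("w5.npz");
t,_=ctrl.get_image("top"); g=t[...,2]  # blue channel
cv2.imwrite("pics/fp.png",cv2.resize(t[130:190,225:290],(650,600),interpolation=3)[:,:,::-1])
E
```

```text
w2 764 [39.7 40.9 41.3 41.8]
w5 1769 [ 90.1  91.1  91.5 149.2]
```

{"name": "drive_tool", "arguments": {"series": [{"dx":0,"dy":0,"dz":0.03,"wx":0,"wy":0,"wz":0},{"dx":0,"dy":0,"dz":0.06,"wx":0,"wy":0,"wz":0},{"dx":0,"dy":0,"dz":0.08,"wx":0,"wy":0,"wz":0},{"dx":0,"dy":0,"dz":0.094,"wx":0,"wy":0,"wz":0},{"dx":0,"dy":0,"dz":0.094,"wx":0,"wy":0,"wz":0}]}}

```text
time: 10.77
ee_pos: [512.9, -22.7, 50.8]
eef_rot: [[0.001, 1.0, -0.003], [1.0, -0.001, 0.001], [0.001, -0.003, -1.0]]
force: [-0.4, -0.1, -0.9]
opening: 61.7
gripper_force: 0.0
```

The grip top is at 91 mm, so the stopper is seated. Now grip the neck.

{"name": "drive_tool", "arguments": {"series": [{"dx":0,"dy":0,"dz":0,"wx":0,"wy":0,"wz":0},{"dx":0,"dy":0,"dz":0,"wx":0,"wy":0,"wz":0},{"dx":0,"dy":0,"dz":0,"wx":0,"wy":0,"wz":0},{"dx":0,"dy":0,"dz":0,"wx":0,"wy":0,"wz":0},{"dx":0,"dy":0,"dz":0,"wx":0,"wy":0,"wz":0}], "hand": -1, "force": 40}}

```text
time: 11.18
ee_pos: [513.7, -22.8, 52.3]
eef_rot: [[0.001, 1.0, 0.0], [1.0, -0.001, 0.0], [0.0, 0.0, -1.0]]
force: [-1.3, -0.1, 2.5]
opening: 38.4
gripper_force: 40.1
```

{"name": "drive_tool", "arguments": {"series": [{"dx":0,"dy":0,"dz":0,"wx":0,"wy":0,"wz":0},{"dx":0,"dy":0,"dz":0,"wx":0,"wy":0,"wz":0},{"dx":0,"dy":0,"dz":0,"wx":0,"wy":0,"wz":0},{"dx":0,"dy":0,"dz":0,"wx":0,"wy":0,"wz":0},{"dx":0,"dy":0,"dz":0,"wx":0,"wy":0,"wz":0}]}}

```text
time: 11.6
ee_pos: [513.7, -22.8, 52.3]
eef_rot: [[0.001, 1.0, 0.0], [1.0, -0.001, 0.0], [0.0, 0.0, -1.0]]
force: [-2.5, -0.6, 4.9]
opening: 38.6
gripper_force: 40.3
```

{"name": "drive_tool", "arguments": {"series": [{"dx":0,"dy":0,"dz":-0.03,"wx":0,"wy":0,"wz":0},{"dx":0,"dy":0,"dz":-0.1,"wx":0,"wy":0,"wz":0},{"dx":0,"dy":0,"dz":-0.2,"wx":0,"wy":0,"wz":0},{"dx":0,"dy":0,"dz":-0.28,"wx":0,"wy":0,"wz":0},{"dx":0,"dy":0,"dz":-0.32,"wx":0,"wy":0,"wz":0}]}}

```text
time: 12.02
ee_pos: [515.5, -23.0, 134.3]
eef_rot: [[0.001, 1.0, 0.004], [1.0, -0.001, -0.001], [-0.001, 0.004, -1.0]]
force: [0.6, 0.9, -2.8]
opening: 38.3
gripper_force: 40.8
```

{"name": "drive_tool", "arguments": {"series": [{"dx":0.03,"dy":0.04,"dz":0,"wx":0,"wy":0,"wz":0},{"dx":0.09,"dy":0.11,"dz":0,"wx":0,"wy":0,"wz":0},{"dx":0.16,"dy":0.2,"dz":0,"wx":0,"wy":0,"wz":0},{"dx":0.21,"dy":0.27,"dz":0,"wx":0,"wy":0,"wz":0},{"dx":0.24,"dy":0.304,"dz":0,"wx":0,"wy":0,"wz":0}]}}

```text
time: 12.43
ee_pos: [592.4, 39.1, 130.4]
eef_rot: [[-0.0, 1.0, 0.001], [1.0, 0.0, 0.001], [0.001, 0.001, -1.0]]
force: [0.5, 0.8, -2.1]
opening: 38.7
gripper_force: 40.8
```

{"name": "drive_tool", "arguments": {"series": [{"dx":0,"dy":0,"dz":0,"wx":0,"wy":0,"wz":0},{"dx":0,"dy":0,"dz":0,"wx":0,"wy":0,"wz":0},{"dx":0,"dy":0,"dz":0,"wx":0,"wy":0,"wz":0},{"dx":0,"dy":0,"dz":0,"wx":0,"wy":0,"wz":0},{"dx":0,"dy":0,"dz":0,"wx":0,"wy":0,"wz":0}]}}

```text
time: 12.85
ee_pos: [589.0, 36.5, 132.0]
eef_rot: [[0.002, 1.0, -0.001], [1.0, -0.002, -0.0], [-0.0, -0.001, -1.0]]
force: [0.6, -1.1, -2.5]
opening: 38.3
gripper_force: 40.8
```

```bash
python3 w.py w6 free_place jar_block jar; python3 - <<'E'
from h import *
f=np.load("w6.npz"); p=f["p"]; d=f["d"]
u,v=np.meshgrid(np.arange(640),np.arange(400))
r=np.stack([u,v,np.ones_like(u)],-1)@np.linalg.inv(f["K"]).T@f["R"].T; P=f["t"]+d[...,None]*r
m=(d>0)&(abs(P[...,0]-590)<60)&(P[...,1]>60)&(P[...,1]<190)
# recess floor cells by depth
fl=m&(P[...,2]>5)&(P[...,2]<17.5)&(abs(P[...,0]-590)<40)&(abs(P[...,1]-124)<40); tp=m&(P[...,2]>18)&(P[...,2]<27)
for k in (fl,tp): print(k.sum(),np.round(np.median(P[k],0),1),np.round(np.percentile(P[k],[1,99],axis=0),1).tolist())
b=cv2.morphologyEx(fl.astype(np.uint8)*255,cv2.MORPH_OPEN,np.ones((3,3),np.uint8))
cs,_=cv2.findContours(b,0,1); k=max(cs,key=cv2.contourArea); e=cv2.fitEllipse(cv2.convexHull(k)); print(e,world("",e[0],z=12,cal=dict(mtx=f["K"],xyz=f["t"],rotation=f["R"])))
E
```

```text
12.85 [589.   36.5 132. ] [ 0.6 -1.1 -2.5] 38.3
free_place [329, 70] 0.92 depth [594. 129.  12.] plane 12 [594. 129.  12.]
free_place [30, 71] 0.48 depth [401. 128.  46.] plane 12 [373. 129.  12.]
jar_block [328, 69] 0.56 depth [594. 130.  12.] plane 22 [594. 129.  22.]
jar [324, 221] 0.83 depth [590.  57. 129.] plane 68 [590.  32.  68.]
jar [118, 304] 0.65 depth [429. -44.  53.] plane 68 [440. -33.  68.]
6216 [594.3 125.7  11.8] [[564.3, 94.6, 10.1], [623.9, 154.1, 16.3]]
12345 [595.1 134.1  21.8] [[549.4, 74.7, 19.5], [638.8, 172.2, 23.5]]
((328.6874694824219, 75.34712982177734), (86.27600860595703, 91.82271575927734), 2.557217836380005) [594.15142554 125.48847932  12.        ]
```

View pics/w6.png

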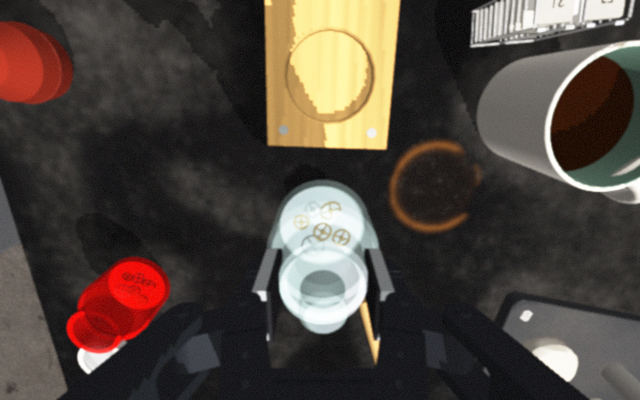

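Picture w6 shows the empty recess at (329,75), at world (594,125), with its floor depth measured at 12 mm. The jar is held upright with its stopper in at (323,285). Moving over the place and part-way down.

{"name": "drive_tool", "arguments": {"series": [{"dx":0.05,"dy":0.002,"dz":0,"wx":0,"wy":0,"wz":0},{"dx":0.14,"dy":0.006,"dz":0,"wx":0,"wy":0,"wz":0},{"dx":0.24,"dy":0.01,"dz":0,"wx":0,"wy":0,"wz":0},{"dx":0.32,"dy":0.014,"dz":0,"wx":0,"wy":0,"wz":0},{"dx":0.35,"dy":0.016,"dz":0,"wx":0,"wy":0,"wz":0}]}}

```text
time: 13.47
ee_pos: [593.8, 128.2, 132.2]
eef_rot: [[-0.001, 1.0, 0.0], [1.0, 0.001, 0.002], [0.002, 0.0, -1.0]]
force: [-0.5, -0.4, -2.2]
opening: 38.6
gripper_force: 40.8
```

{"name": "drive_tool", "arguments": {"series": [{"dx":0,"dy":0,"dz":0.04,"wx":0,"wy":0,"wz":0},{"dx":0,"dy":0,"dz":0.09,"wx":0,"wy":0,"wz":0},{"dx":0,"dy":0,"dz":0.13,"wx":0,"wy":0,"wz":0},{"dx":0,"dy":0,"dz":0.16,"wx":0,"wy":0,"wz":0},{"dx":0,"dy":0,"dz":0.18,"wx":0,"wy":0,"wz":0}]}}

```text
time: 13.88
ee_pos: [593.1, 123.8, 85.4]
eef_rot: [[0.001, 1.0, -0.002], [1.0, -0.001, -0.0], [-0.0, -0.002, -1.0]]
force: [-0.8, 0.9, -2.5]
opening: 38.6
gripper_force: 40.8
```

{"name": "drive_tool", "arguments": {"series": [{"dx":0,"dy":0,"dz":0,"wx":0,"wy":0,"wz":0},{"dx":0,"dy":0,"dz":0,"wx":0,"wy":0,"wz":0},{"dx":0,"dy":0,"dz":0,"wx":0,"wy":0,"wz":0},{"dx":0,"dy":0,"dz":0,"wx":0,"wy":0,"wz":0},{"dx":0,"dy":0,"dz":0,"wx":0,"wy":0,"wz":0}]}}

```text
time: 14.3
ee_pos: [594.4, 124.6, 87.7]
eef_rot: [[0.001, 1.0, 0.001], [1.0, -0.001, 0.0], [0.0, 0.001, -1.0]]
force: [-0.3, 0.6, -1.8]
opening: 38.5
gripper_force: 40.8
```

{"name": "drive_tool", "arguments": {"series": [{"dx":0,"dy":0,"dz":0,"wx":0,"wy":0,"wz":0},{"dx":0,"dy":0,"dz":0,"wx":0,"wy":0,"wz":0},{"dx":0,"dy":0,"dz":0,"wx":0,"wy":0,"wz":0},{"dx":0,"dy":0,"dz":0,"wx":0,"wy":0,"wz":0},{"dx":0,"dy":0,"dz":0,"wx":0,"wy":0,"wz":0}]}}

```text
time: 14.72
ee_pos: [593.9, 124.7, 87.1]
eef_rot: [[0.001, 1.0, 0.0], [1.0, -0.001, 0.0], [0.0, 0.0, -1.0]]
force: [0.6, 0.3, -3.2]
opening: 38.8
gripper_force: 40.8
```

{"name": "drive_tool", "arguments": {"series": [{"dx":0,"dy":0,"dz":0.012,"wx":0,"wy":0,"wz":0},{"dx":0,"dy":0,"dz":0.024,"wx":0,"wy":0,"wz":0},{"dx":0,"dy":0,"dz":0.034,"wx":0,"wy":0,"wz":0},{"dx":0,"dy":0,"dz":0.042,"wx":0,"wy":0,"wz":0},{"dx":0,"dy":0,"dz":0.048,"wx":0,"wy":0,"wz":0}]}}

```text
time: 15.13
ee_pos: [593.7, 124.6, 74.5]
eef_rot: [[0.001, 1.0, -0.001], [1.0, -0.001, 0.0], [0.0, -0.001, -1.0]]
force: [0.5, 0.0, -2.8]
opening: 38.4
gripper_force: 40.8
```

{"name": "drive_tool", "arguments": {"series": [{"dx":0,"dy":0,"dz":0.004,"wx":0,"wy":0,"wz":0},{"dx":0,"dy":0,"dz":0.008,"wx":0,"wy":0,"wz":0},{"dx":0,"dy":0,"dz":0.012,"wx":0,"wy":0,"wz":0},{"dx":0,"dy":0,"dz":0.016,"wx":0,"wy":0,"wz":0},{"dx":0,"dy":0,"dz":0.016,"wx":0,"wy":0,"wz":0}]}}

```text
time: 15.55
ee_pos: [593.8, 124.6, 70.9]
eef_rot: [[0.001, 1.0, -0.0], [1.0, -0.001, 0.0], [0.0, -0.0, -1.0]]
force: [0.4, -0.0, -3.3]
opening: 38.5
gripper_force: 40.8
```

The jar's underside is about 3 mm below the recess edge with no contact. Going on down slowly.

{"name": "drive_tool", "arguments": {"series": [{"dx":0,"dy":0,"dz":0.004,"wx":0,"wy":0,"wz":0},{"dx":0,"dy":0,"dz":0.008,"wx":0,"wy":0,"wz":0},{"dx":0,"dy":0,"dz":0.012,"wx":0,"wy":0,"wz":0},{"dx":0,"dy":0,"dz":0.016,"wx":0,"wy":0,"wz":0},{"dx":0,"dy":0,"dz":0.018,"wx":0,"wy":0,"wz":0}]}}

```text
time: 15.97
ee_pos: [593.8, 124.6, 66.4]
eef_rot: [[0.001, 1.0, -0.0], [1.0, -0.001, 0.0], [0.0, -0.0, -1.0]]
force: [-0.1, 0.3, -2.2]
opening: 38.3
gripper_force: 40.8
```

{"name": "drive_tool", "arguments": {"series": [{"dx":0,"dy":0,"dz":0.002,"wx":0,"wy":0,"wz":0},{"dx":0,"dy":0,"dz":0.004,"wx":0,"wy":0,"wz":0},{"dx":0,"dy":0,"dz":0.006,"wx":0,"wy":0,"wz":0},{"dx":0,"dy":0,"dz":0.007,"wx":0,"wy":0,"wz":0},{"dx":0,"dy":0,"dz":0.007,"wx":0,"wy":0,"wz":0}]}}

```text
time: 16.38
ee_pos: [593.9, 124.6, 64.8]
eef_rot: [[0.001, 1.0, -0.0], [1.0, -0.001, 0.0], [0.0, -0.0, -1.0]]
force: [0.3, 0.1, -2.2]
opening: 38.5
gripper_force: 40.8
```

{"name": "drive_tool", "arguments": {"series": [{"dx":0,"dy":0,"dz":0.0015,"wx":0,"wy":0,"wz":0},{"dx":0,"dy":0,"dz":0.003,"wx":0,"wy":0,"wz":0},{"dx":0,"dy":0,"dz":0.004,"wx":0,"wy":0,"wz":0},{"dx":0,"dy":0,"dz":0.004,"wx":0,"wy":0,"wz":0},{"dx":0,"dy":0,"dz":0.004,"wx":0,"wy":0,"wz":0}]}}

```text
time: 16.8
ee_pos: [594.0, 124.7, 64.4]
eef_rot: [[0.001, 1.0, 0.001], [1.0, -0.001, 0.0], [0.0, 0.001, -1.0]]
force: [-0.9, 0.3, 4.0]
opening: 38.5
gripper_force: 41.3
```

The jar touched the floor at TCP z 64.4, against 64.3 expected. Release and retreat straight up.

{"name": "drive_tool", "arguments": {"series": [{"dx":0,"dy":0,"dz":0,"wx":0,"wy":0,"wz":0},{"dx":0,"dy":0,"dz":0,"wx":0,"wy":0,"wz":0},{"dx":0,"dy":0,"dz":0,"wx":0,"wy":0,"wz":0},{"dx":0,"dy":0,"dz":0,"wx":0,"wy":0,"wz":0},{"dx":0,"dy":0,"dz":0,"wx":0,"wy":0,"wz":0}], "hand": 0.45}}

```text
time: 17.22
ee_pos: [594.0, 124.6, 63.7]
eef_rot: [[0.001, 1.0, 0.0], [1.0, -0.001, 0.0], [0.0, 0.0, -1.0]]
force: [-0.3, 0.6, 0.1]
opening: 62.0
gripper_force: 0.0
```

{"name": "drive_tool", "arguments": {"series": [{"dx":0,"dy":0,"dz":0,"wx":0,"wy":0,"wz":0},{"dx":0,"dy":0,"dz":-0.03,"wx":0,"wy":0,"wz":0},{"dx":0,"dy":0,"dz":-0.08,"wx":0,"wy":0,"wz":0},{"dx":0,"dy":0,"dz":-0.15,"wx":0,"wy":0,"wz":0},{"dx":0,"dy":0,"dz":-0.22,"wx":0,"wy":0,"wz":0}]}}

```text
time: 17.63
ee_pos: [593.7, 124.6, 119.5]
eef_rot: [[0.001, 1.0, -0.001], [1.0, -0.001, 0.0], [0.0, -0.001, -1.0]]
force: [0.6, -0.1, 0.5]
opening: 62.0
gripper_force: 0.0
```

{"name": "drive_tool", "arguments": {"series": [{"dx":0,"dy":0,"dz":-0.1,"wx":0,"wy":0,"wz":0},{"dx":0,"dy":0,"dz":-0.2,"wx":0,"wy":0,"wz":0},{"dx":-0.06,"dy":0,"dz":-0.28,"wx":0,"wy":0,"wz":0},{"dx":-0.14,"dy":0,"dz":-0.3,"wx":0,"wy":0,"wz":0},{"dx":-0.2,"dy":0,"dz":-0.3,"wx":0,"wy":0,"wz":0}]}}

```text
time: 18.05
ee_pos: [595.4, 73.9, 197.2]
eef_rot: [[-0.0, 1.0, 0.006], [1.0, 0.0, -0.001], [-0.001, 0.006, -1.0]]
force: [-0.7, 0.0, 0.1]
opening: 62.2
gripper_force: 0.0
```

{"name": "drive_tool", "arguments": {"series": [{"dx":0,"dy":0,"dz":0,"wx":0,"wy":0,"wz":0},{"dx":0,"dy":0,"dz":0,"wx":0,"wy":0,"wz":0},{"dx":0,"dy":0,"dz":0,"wx":0,"wy":0,"wz":0},{"dx":0,"dy":0,"dz":0,"wx":0,"wy":0,"wz":0},{"dx":0,"dy":0,"dz":0,"wx":0,"wy":0,"wz":0}]}}

```text
time: 18.47
ee_pos: [593.7, 75.4, 193.5]
eef_rot: [[-0.0, 1.0, -0.001], [1.0, 0.0, 0.0], [0.0, -0.001, -1.0]]
force: [-1.1, 0.0, 0.1]
opening: 61.8
gripper_force: 0.0
```

```bash
python3 w.py w7 jar stopper loupe blower; python3 - <<'E'
from h import *
f=np.load("w7.npz"); d=f["d"]
u,v=np.meshgrid(np.arange(640),np.arange(400))
r=np.stack([u,v,np.ones_like(u)],-1)@np.linalg.inv(f["K"]).T@f["R"].T; P=f["t"]+d[...,None]*r
m=(d>0)&(np.hypot(P[...,0]-594,P[...,1]-125)<35)&(P[...,2]<130)
k=m&(P[...,2]>95); print("top",k.sum(),np.round(np.median(P[k],0),1),np.round(np.percentile(P[k][:,2],[10,50,90]),1))
E
```

```text
18.4667 [593.7  75.4 193.5] [-1.1  0.   0.1] 61.8
jar [159, 288] 0.78 depth [429. -36.  46.] plane 68 [441. -22.  68.]
jar [327, 105] 0.74 depth [598. 144.  80.] plane 68 [598. 143.  68.]
stopper [323, 133] 0.63 depth [595. 126. 103.] plane 41 [595. 118.  41.]
stopper [330, 107] 0.46 depth [600. 142.  80.] plane 41 [601. 140.  41.]
loupe [316, 234] 0.73 depth [587.   5.   6.] plane 0 [587.   2.   0.]
blower [80, 116] 0.82 depth [396. 134.  57.] plane 0 [355. 129.   0.]
top 585 [593.9 124.7 102.4] [100.3 102.4 103.5]
```

```bash
python3 - <<'E'
from h import *
ctrl.get_image("top")
for q in ["loupe","parts_tin","blower"]: print(q,[(np.round(r["pixel"]).tolist(),round(r["confidence"],2)) for r in ctrl.look_for("top",q)[:3]])
print(ctrl.close_job())
E
```

```text
loupe [([307.0, 161.0], 0.76)]
parts_tin [([380.0, 264.0], 0.88)]
blower []
the job is handed in; nothing more can be done
None
```

The jar was closed where it stood with the clear glass stopper pushed home, then set down gently, upright, in the empty place of the block; the loupe and tin had not moved in the last check, the blower was not detected in that last top view (though the arm never went near it), and the job was handed in after about 19 s.

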